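# Unlock the reagent corral and hold its gate wide

### The arm

A 6-joint arm with a two-finger parallel gripper is mounted at the origin on a cart in front of the work surface, level with it; the furniture and walls round the work are solid. World frame = base frame: x ahead of the robot, y to its left, z up, the work surface at z = 0. Lengths are in m, angles in rad, forces in N, time in s.
With the tool pointing down it reaches from about 0.35 to 1 m from the base axis. Payload 7.1 kg.
Tool frame: the origin (TCP) lies at the very end of the fingers, on their centre line; the grasp point (between the pads) lies 19 mm behind it; y points along the fingers, x is the direction in which the jaws open and shut, and the axes are right-handed (so a half turn about y gives the same grasp; the last joint's range is limited). The gripper opens to 85 mm and grips with 20 to 120 N. Pads are 22 mm wide; open, the fingers measure 114 mm over their backs; the gripper's body (76 mm by 85 mm) begins 54 mm behind the grasp point. The pads swing forward as they close: fully open they stand 13 mm farther back than shut.
Start: joints at [-1.141, 0.423, 1.63, -0, 1.089, -0.019], TCP at [0.271, -0.563, 0.231] pointing down, gripper open.
Joint ranges: [-3, 3], [-0.9, 2.11], [0.09, 2.58], [-1.31, 4.45], [0.11, 2.69], [-2.54, 2.54]. Speed limits (rad/s): [2.39, 2.39, 3.01, 3.14, 3.14, 3.14].

### API

Orientations are given as a unit quaternion [w, x, y, z].
In Python, from cell import env, cams gives the robot as it stands.
- The arm moves only by the tool apply_moves, never from a script. Its argument "series" is a list of rows, each an object with "delta_pos": the shift along the tool's x, y, z in mm, a list of three; "rot": the turn, a rotation vector about the tool's x, y, z in rad, a list of three. In form: [{"delta_pos": [tx, ty, tz], "rot": [rx, ry, rz]}, ...]. A call has 1 to 8 rows; each row shifts and turns the commanded pose from where the row before left it, along the tool's axes as they then stand; what a row does not reach is not made up. A row lasts 1/10 s, in which the tool goes at most 50 mm and 8.59 degrees, less where a joint would pass 70% of its speed; a pose out of reach is approached as far as the arm can. A call is refused whole if a number of a shift passes 50 or a number of a turn 0.15, either way. A call with a gripper value outside its range is refused whole. "fingers" is the closure, from -1 (fully open) to 1 (shut), set as the call begins (left out, the last holds). The fingers move at their own pace and stop on an object; "newtons" is the grip in N (left out, the last holds). Time passes only in rows, so rows that do not move let the fingers close. It gives the time, the measured TCP pose, the force and the opening at its end, in the units of the state.
- env.observe(): the state, without advancing time (a new reading comes with each control period).
- cams.grab_frame(name): name is "scene" or "top"; returns a dict with "frame" (400x640x3 uint8, blue, green, red), "mtx" (3x3 intrinsics, pixels), "dist" ([k1, k2, p1, p2, k3] as OpenCV has them; the pictures are not rectified), "rvec" (rotation vector, rad) and "tvec" (3), from world to camera coordinates, as OpenCV has them. Camera axes: x right, y down, z forward; pixel columns grow to the right and rows downward; lengths in m; the calibration is good to about 2 mm. A picture is of the moment at which its call begins. There is no depth.
- env.close_job(): hands the job in, once; it reports no verdict.
The state is a dict: "time_s": time; "joints": joint angles; "qd": joint speeds; "joint_torque": joint torques, N m; "eef_pos": TCP position; "eef_rot": TCP orientation; "force": force on the tool from outside, world axes, zero at the start; "torque": the same for the moment, N m; "grip_width": finger opening in m.
Only numpy, scipy, OpenCV 4.12 (cv2) and the standard library are available. Lean on these libraries where they do the work, as an engineer would, in place of code of your own. Each camera call takes 0.05 s, during which the arm holds its last target. There are 200 camera calls.

### The job

Unlock the clear reagent corral: turn the black dial clockwise until its white pointer lines up with the red index line, next squeeze the yellow catch on the white housing fully in (it stays in), and then squeeze the blue catch on the gate. Keeping the blue catch squeezed, swing the gate towards you, past its spring detent, until it stands wide open at a right angle. Finish like that, still squeezing the blue catch and holding the gate wide (it springs back if let go), and leave the bottles, beaker and timer standing where they are.

Things in the scene. Friction and masses are not known exactly. Their poses are not given: they have to be found in the camera images.
- corral: Fixed corral of clear panels in an aluminium frame, 97 mm high, white lock housing at its right front. Origin on the bench on the centre plane of the shut gate; x points into the corral, y to its left, z up. Walls reach x 0.176, y -0.03 to 0.20; hinge at y 0.165; housing x -0.006 to 0.065, y -0.228 to -0.030, flat top z 0.097; detent block left of the hinge, y to 0.235, top z 0.113.
- dial (a joint): angle of the dial in rad, grows clockwise seen from above, range 0 to 2.4. At 1.3 the white pointer lies on the red index line (points to corral -x). Starts between 0.1 and 0.8; light friction, stays where left. The yellow catch goes in only within about 0.12 rad of 1.3; once in, it locks the dial.
- dial_grip (a point): on the dial's vertical axis (corral 0.030, -0.190), at grip height z 0.127. Grip: upright black bar 14 mm thick, 40 mm long, z 0.107 to 0.143, white pointer stripe on one half of its top, over a notched steel disc of 24 mm radius (top z 0.104). At dial value q the bar is turned (1.3 - q) rad counter-clockwise from corral x.
- lock_catch (a joint): travel of the yellow catch in m, 0 = locking the gate, 0.012 = fully squeezed (gate released by it); held by about 3 N of friction, it stays where put, no spring. Its steel tail enters the dial's notch.
- lock_squeeze (a point): z 0.126, corral (0.030, -0.101): midway between the outer faces of the yellow catch's two tabs once squeezed. Tabs: upright plates 8 mm thick (corral y), 22 mm wide (x), tops at z 0.146. Fixed tab's outer face 18 mm from here to -y; moving tab's outer face 30 mm to +y when locked, 18 mm when squeezed (48, then 36 mm over both). Steel strips below reach z 0.103.
- gate_joint (a joint): gate angle in rad: 0 shut, grows as its free end swings to corral -x (clockwise from above), stop at 1.75. A return spring always pulls it shut (about 0.06 N m shut, 0.25 N m at 1.57); a ball detent at about 0.35 to 0.85 adds up to about 0.5 N m (some 5 N at the catch), then lets go.
- gate_hinge (a point): on the gate's vertical hinge axis, at z = 0.126; corral position (0, +0.165).
- gate_catch_joint (a joint): travel of the blue catch in m: 0 = bolt out (gate locked), 0.012 = fully squeezed; sprung, 3 N to start and 6 N fully squeezed, it jumps back when let go. Only from about 0.010 is the bolt clear of its keeper.
- gate_squeeze (a point): on the gate, 129 mm from the hinge axis, z 0.126: midway between the outer faces of the blue tabs once squeezed. Tabs: upright plates 8 mm thick (along the gate), 22 mm wide, tops z 0.146. Fixed tab's outer face 18 mm to the hinge side; moving tab's 30 mm to the free end, 18 squeezed. Gate 12 mm thick, 180 mm long, top z 0.097. Its y axis points to the hinge; shut, its axes are the corral's.
- gate_catch: the sliding part of the blue catch: moving tab (farther from the hinge) and bolt; its origin lies on the hinge axis at bench height while unsqueezed and shifts with the squeeze.
- amber_bottle: amber bottle, 57 mm across, 112 mm tall, standing in the corral; origin under its centre.
- red_bottle: red-capped bottle, 43 mm across, 84 mm tall, standing in the corral; origin under its centre.
- beaker: small glass beaker, 45 mm across, 52 mm tall, on the bench before the housing; origin under its centre.
- timer: white bench timer 46 x 68 x 52 mm, on the bench left of the gate's hinge; origin under its centre.

How it is judged:
By the outcome, as a careful person would: the job done as asked, in the order asked, and still so for the second after the job is handed in, while the arm keeps its last pose, push and grip.
It also fails if it takes over 54 s, if anything falls off the work surface, if the arm or the gripper's body presses on something with over 40 N, if the wrist force passes 120 N, or if a joint passes its speed limit or range.

## Working session

There is one attempt and no reset: what is moved stays moved. The work goes in short steps, Python scripts to look and compute and a tool call to move; the robot and the scene stay as the last step left them, time stands still between calls to the robot, and variables do not carry over. Pictures are saved under pics/ and viewed, about 8 in all and at most 12, crops included, and the job is handed in when it is done.

Besides the shell and the picture viewer there is one more tool, called as name(argument=value, ...), one argument or row to a line, values as JSON. apply_moves: Moves the arm, as the interface text tells. Its arguments: {"type":"object","properties":{"series":{"type":"array"},"fingers":{"type":"number"},"newtons":{"type":"number"}},"required":["series"]}

```bash
mkdir -p pics; ls; python3 - <<'E'
from cell import env,cams
import cv2
print(env.observe())
for n in("scene","top"):
    d=cams.grab_frame(n);cv2.imwrite(f"pics/{n}0.png",d["frame"]);print(n,d["mtx"].tolist(),d["dist"],d["rvec"],d["tvec"])
E
```

```text
pics
{'time_s': 0.0, 'joints': array([-1.14099706e+00,  4.23837816e-01,  1.63070903e+00, -7.35596271e-06,
        1.08857227e+00, -1.89911319e-02]), 'qd': array([ 0.00013571,  0.00083961,  0.00225321,  0.00051496,  0.00102089,
       -0.00030686]), 'joint_torque': array([ 1.16167459e-03, -5.57383561e+01, -2.81736356e+01, -7.68524819e-05,
        7.30085725e-03,  1.73984176e-05]), 'eef_pos': array([ 0.27097008, -0.56259592,  0.23054009]), 'eef_rot': array([ 0.59901711, -0.59842945,  0.37665761, -0.37575222]), 'force': array([-0.03068799,  0.10454413, -0.00404616]), 'torque': array([0.03226434, 0.00388754, 0.01784029]), 'grip_width': 0.08547765161548275}
scene [[408.2969534438408, 0.0, 325.33884538457426], [0.0, 408.2969534438408, 196.24450941755424], [0.0, 0.0, 1.0]] [0.00191203 0.         0.         0.         0.        ] [ 2.54461181 -0.71496865  0.16904585] [-0.47342964  0.42861289  0.97456221]
top [[373.56624081082924, 0.0, 310.557633350174], [0.0, 373.56624081082924, 200.88655702748684], [0.0, 0.0, 1.0]] [0.01272104 0.         0.         0.         0.        ] [ 2.19863562 -2.16170357  0.09405337] [0.11322637 0.62624686 1.10240471]
```

View pics/scene0.png

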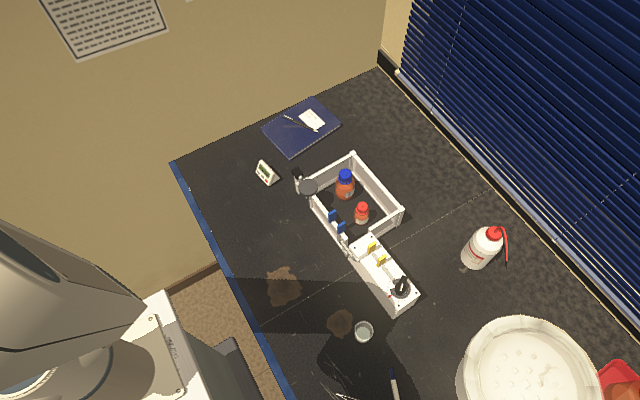

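View pics/top0.png

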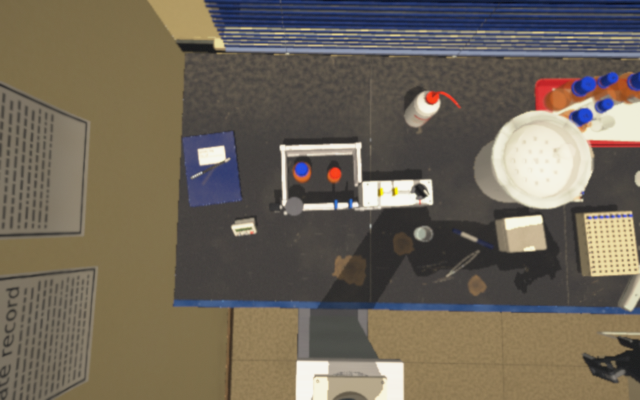

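```bash
cat >h.py <<'E'
import numpy as np,cv2
from cell import env,cams
def ray(d,px,z):
    p=cv2.undistortPoints(np.array(px,float).reshape(-1,1,2),d["mtx"],d["dist"]).reshape(-1,2)
    R=cv2.Rodrigues(d["rvec"])[0];c=-R.T@np.ravel(d["tvec"])
    v=np.c_[p,np.ones(len(p))]@R
    return c+v*((z-c[2])/v[:,2])[:,None]
def proj(d,P): return cv2.projectPoints(np.array(P,float).reshape(-1,1,3),d["rvec"],d["tvec"],d["mtx"],d["dist"])[0].reshape(-1,2)
def blobs(m,a=4):
    n,_,s,c=cv2.connectedComponentsWithStats(m.astype(np.uint8),connectivity=8)
    return [(int(s[i,4]),c[i].round(1).tolist(),s[i,:4].tolist()) for i in range(1,n) if s[i,4]>=a]
E
python3 - <<'E'
from h import *
for n,(x0,x1,y0,y1) in dict(scene=(240,430,140,350),top=(220,450,130,260)).items():
    d=cams.grab_frame(n);f=d["frame"]
    hsv=cv2.cvtColor(f,cv2.COLOR_BGR2HSV);H,S,V=cv2.split(hsv)
    roi=np.zeros(H.shape,bool);roi[y0:y1,x0:x1]=1
    for k,m in dict(yel=(H>20)&(H<35)&(S>130)&(V>90),blue=(H>100)&(H<125)&(S>130)&(V>60),red=((H<6)|(H>174))&(S>150)&(V>80)).items():
        for b in blobs(m&roi): print(n,k,b,ray(d,[b[1]],.135).round(3))
    c=f[y0:y1,x0:x1]
    s=4 if n=="scene" else 3.4
    if n=="scene": c=f[200:320,290:430];s=5
    else: c=f[140:230,270:440];s=4.7
    cv2.imwrite(f"pics/{n}1.png",cv2.resize(c,None,fx=s,fy=s,interpolation=cv2.INTER_CUBIC))
E
```

```text
scene yel (55, [370.7, 247.4], [367, 242, 9, 12]) [[ 0.64  -0.071  0.135]]
scene yel (59, [380.7, 260.4], [376, 255, 10, 12]) [[ 0.641 -0.111  0.135]]
scene blue (131, [344.1, 174.9], [338, 169, 14, 15]) [[0.696 0.136 0.135]]
scene blue (8, [348.5, 181.6], [346, 180, 5, 4]) [[0.695 0.112 0.135]]
scene blue (27, [330.9, 213.5], [328, 210, 8, 12]) [[0.606 0.057 0.135]]
scene blue (20, [341.0, 223.8], [338, 221, 7, 6]) [[0.612 0.019 0.135]]
scene blue (5, [338.0, 230.0], [338, 228, 1, 5]) [[0.597 0.009 0.135]]
scene blue (4, [254.5, 334.5], [254, 333, 2, 4]) [[ 0.311 -0.107  0.135]]
scene blue (9, [258.2, 342.0], [256, 338, 5, 9]) [[ 0.311 -0.125  0.135]]
scene red (4, [265.5, 180.0], [265, 179, 2, 3]) [[0.511 0.231 0.135]]
scene red (136, [361.8, 208.0], [356, 201, 12, 14]) [[0.681 0.029 0.135]]
scene red (4, [389.8, 295.0], [389, 294, 3, 3]) [[ 0.612 -0.189  0.135]]
top yel (30, [380.3, 191.6], [378, 188, 5, 8]) [[ 0.644 -0.066  0.135]]
top yel (31, [394.9, 191.2], [393, 188, 5, 7]) [[ 0.646 -0.106  0.135]]
top blue (132, [301.1, 168.6], [295, 162, 13, 14]) [[0.704 0.152 0.135]]
top blue (104, [227.0, 171.9], [220, 165, 15, 13]) [[0.691 0.354 0.135]]
top blue (23, [335.4, 202.9], [334, 199, 4, 10]) [[0.611 0.056 0.135]]
top blue (30, [350.1, 202.5], [348, 199, 5, 9]) [[0.613 0.016 0.135]]
top red (107, [334.8, 172.3], [329, 167, 12, 12]) [[0.695 0.059 0.135]]
```

View pics/top1.png

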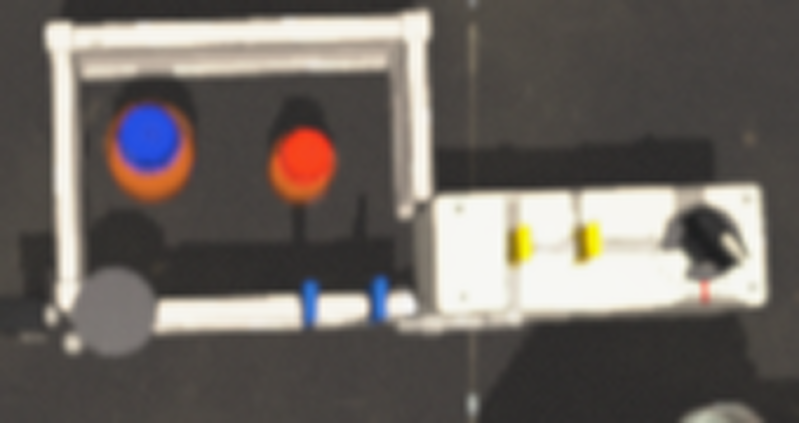

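View pics/scene1.png

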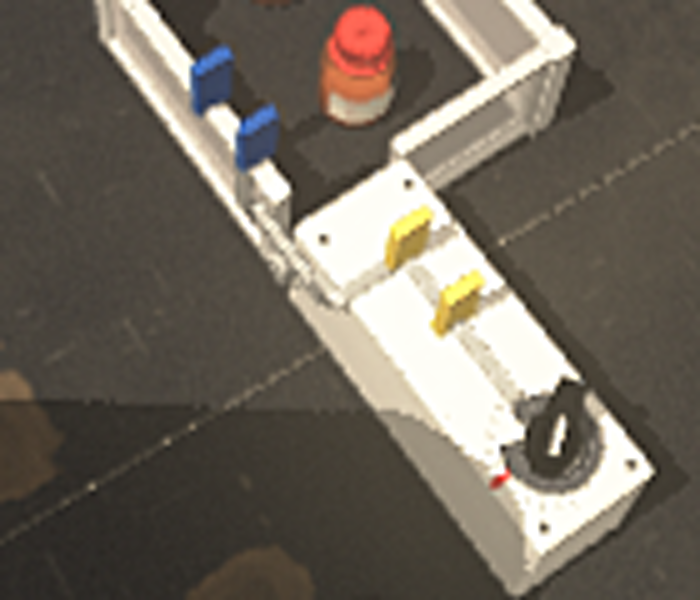

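```bash
python3 - <<'E'
from h import *
from scipy.spatial.transform import Rotation as Rn
W=[];C=[];L=[]
def add(d,px,z,c):
    W.append(ray(d,[px],z)[0,:2]);C.append(c);L.append((px,z))
t=cams.grab_frame("top");s=cams.grab_frame("scene")
for (u,v),c in [((435,193),(.065,-.03)),((760,185),(.065,-.228)),((768,302),(-.006,-.228))]:add(t,(270+u/4.7-.4,140+v/4.7-.4),.097,c)
for (u,v),c in [((405,163),(.065,-.03)),((655,470),(.065,-.228)),((525,562),(-.006,-.228))]:add(s,(290+u/5-.4,200+v/5-.4),.097,c)
for p,c in [((380.3,191.6),(.03,-.075)),((394.9,191.2),(.03,-.115)),((335.4,202.9),(0,.05)),((350.1,202.5),(0,.010))]:add(t,p,.142,c)
for p,c in [((370.7,247.4),(.03,-.075)),((380.7,260.4),(.03,-.115))]:add(s,p,.130,c)
W=np.array(W);C=np.array(C)
R,_=Rn.align_vectors(np.c_[W-W.mean(0),0*W[:,0]],np.c_[C-C.mean(0),0*C[:,0]])
R=R.as_matrix()[:2,:2];T=W.mean(0)-R@C.mean(0)
th=np.arctan2(R[1,0],R[0,0]);print("T",T,"th",th)
print(((W-(C@R.T+T))*1000).round(1))
for k,p in dict(dial=(.03,-.19),lock=(.03,-.101),gate=(0,.036),hinge=(0,.165)).items():print(k,(R@p+T).round(4))
np.savez("pose.npz",T=T,th=th)
dc=np.r_[R@[.03,-.19]+T,.143]
ims=[]
for d in(t,s):
    f=d["frame"];u,v=proj(d,dc)[0];print(u,v);u=int(u);v=int(v)
    for a in(0,1):pass
    c=cv2.resize(f[v-16:v+17,u-16:u+17],(396,396),interpolation=cv2.INTER_CUBIC)
    ims.append(c)
    q=lambda a:proj(d,np.r_[dc[:2]+.03*(R@[-np.cos(a),-np.sin(a)]),.143])[0]
    print([ (round(1.3-a,2),((q(a)-[u-16,v-16]+.5)*12).round().tolist()) for a in(.4,.8,1.2)])
cv2.imwrite("pics/dial.png",np.hstack(ims))
E
```

```text
T [0.61087564 0.00631411] th 0.0353645897480766
[[ 1.6 -0.3]
 [ 2.8  1.1]
 [ 2.9 -0.5]
 [-2.4 -4.4]
 [ 1.9  1. ]
 [-4.8  0.5]
 [-0.4  2.8]
 [-0.1  3.1]
 [ 1.1  0.4]
 [ 1.5  0.6]
 [-2.1 -2.3]
 [-1.9 -2. ]]
dial [ 0.6476 -0.1825]
lock [ 0.6444 -0.0936]
gate [0.6096 0.0423]
hinge [0.605  0.1712]
423.8050174307404 190.6438116324576
[(0.9, [265.0, 327.0]), (0.5, [307.0, 296.0]), (0.1, [334.0, 251.0])]
401.3823965103049 283.34399853872736
[(0.9, [125.0, 332.0]), (0.5, [186.0, 356.0]), (0.1, [250.0, 356.0])]
```

View pics/dial.png

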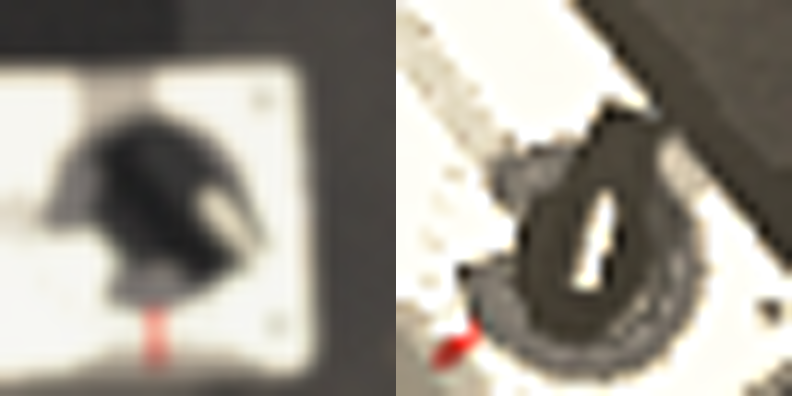

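```bash
cat >>h.py <<'E'
from scipy.spatial.transform import Rotation as Rn
def now(o=None):
    o=o or env.observe();w=o["eef_rot"];return np.array(o["eef_pos"]),Rn.from_quat([w[1],w[2],w[3],w[0]]),o
def target(yaw): # tool y down, tool x at yaw
    x=np.array([np.cos(yaw),np.sin(yaw),0]);y=np.array([0,0,-1.]);return Rn.from_matrix(np.c_[x,y,np.cross(x,y)])
def plan(pos,yaw):
    p,R,o=now();dR=(R.inv()*target(yaw)).as_rotvec()
    print("t",o["time_s"],"tcp",p.round(4),"yaw",np.arctan2(*R.as_matrix()[1::-1,0]).round(4),"J",o["joints"].round(2),"F",o["force"].round(1),"grip",o["grip_width"].round(4))
    print("turn",dR.round(4),"shift mm now-axes",(1000*R.inv().apply(np.array(pos)-p)).round(1),"shift mm after turn",(1000*target(yaw).inv().apply(np.array(pos)-p)).round(1))
E
python3 - <<'E'
from h import *
plan((.6476,-.1825,.19),2.36)
plan((.6476,-.1825,.19),2.36-np.pi)
E
```

```text
Traceback (most recent call last):
  File "h.py", line 19, in plan
    print("t",o["time_s"],"tcp",p.round(4),"yaw",np.arctan2(*R.as_matrix()[1::-1,0]).round(4),"J",o["joints"].round(2),"F",o["force"].round(1),"grip",o["grip_width"].round(4))
                                                                                                                                                      ^^^^^^^^^^^^^^^^^^^^^
AttributeError: 'float' object has no attribute 'round'
```

```bash
sed -i 's/o\["grip_width"\].round(4)/round(o["grip_width"],4)/' h.py
python3 - <<'E'
from h import *
plan((.6476,-.1825,.19),2.36)
plan((.6476,-.1825,.19),2.36-np.pi)
E
```

```text
t 0.3 tcp [ 0.2711 -0.5629  0.231 ] yaw -1.122 J [-1.14  0.42  1.63 -0.    1.09 -0.02] F [-0.5  0.5  0.2] grip 0.0854
turn [ 8.0000e-04  2.8012e+00 -1.0000e-04] shift mm now-axes [-179.4   41.1  504.3] shift mm after turn [   0.8   41.  -535.2]
t 0.3 tcp [ 0.2711 -0.5629  0.231 ] yaw -1.122 J [-1.14  0.42  1.63 -0.    1.09 -0.02] F [-0.5  0.5  0.2] grip 0.0854
turn [-1.000e-04 -3.404e-01 -6.000e-04] shift mm now-axes [-179.4   41.1  504.3] shift mm after turn [ -0.8  41.  535.2]
```

apply_moves(
  series=[
    {"delta_pos": [-15,2,42],"rot": [0,0,0]},
    {"delta_pos": [-15,2,42],"rot": [0,0,0]},
    {"delta_pos": [-15,2,42],"rot": [0,0,0]},
    {"delta_pos": [-15,2,42],"rot": [0,0,0]},
    {"delta_pos": [-15,2,42],"rot": [0,0,0]},
    {"delta_pos": [-15,2,42],"rot": [0,0,0]},
    {"delta_pos": [-15,2,42],"rot": [0,0,0]},
    {"delta_pos": [-15,2,42],"rot": [0,0,0]},
  ],
  fingers=-1,
  newtons=20,
)

```text
time_s: 1.1
eef_pos: [0.523, -0.3077, 0.2154]
eef_rot: [-0.599, 0.599, -0.376, 0.376]
force: [0.5, -0.1, 0.8]
grip_width: 0.0856
```

apply_moves(
  series=[
    {"delta_pos": [-15,2,42],"rot": [0,0,0]},
    {"delta_pos": [-15,2,42],"rot": [0,0,0]},
    {"delta_pos": [-15,2,42],"rot": [0,0,0]},
    {"delta_pos": [-14,2,42],"rot": [0,0,0]},
    {"delta_pos": [0,0,0],"rot": [0,0.13,0]},
    {"delta_pos": [0,0,0],"rot": [0,0.13,0]},
    {"delta_pos": [0,0,0],"rot": [0,0.08,0]},
    {"delta_pos": [0,0,0],"rot": [0,0,0]},
  ],
)

```text
time_s: 1.9
eef_pos: [0.6476, -0.1829, 0.2071]
eef_rot: [-0.526, 0.526, -0.472, 0.472]
force: [-0.6, 1.1, -0.6]
grip_width: 0.0859
```

```bash
python3 - <<'E'
from h import *
plan((.6476,-.1825,.112),2.36-np.pi)
E
```

```text
t 1.9 tcp [ 0.6476 -0.1829  0.2071] yaw -1.4623 J [-0.29  0.52  1.53 -0.    1.09  1.17] F [-0.6  1.1 -0.6] grip 0.0859
turn [ 2.000e-04 -6.807e-01 -2.000e-04] shift mm now-axes [-0.4 95.1  0. ] shift mm after turn [-0.3 95.1  0.3]
```

apply_moves(
  series=[
    {"delta_pos": [0,8,0],"rot": [0,-0.136,0]},
    {"delta_pos": [0,8,0],"rot": [0,-0.136,0]},
    {"delta_pos": [0,8,0],"rot": [0,-0.136,0]},
    {"delta_pos": [0,8,0],"rot": [0,-0.136,0]},
    {"delta_pos": [0,8,0],"rot": [0,-0.136,0]},
    {"delta_pos": [0,10,0],"rot": [0,0,0]},
    {"delta_pos": [0,0,0],"rot": [0,0,0]},
  ],
)

```text
time_s: 2.6
eef_pos: [0.6466, -0.183, 0.1557]
eef_rot: [-0.653, 0.653, -0.271, 0.269]
force: [0.1, -0.4, -0.4]
grip_width: 0.0849
```

```bash
python3 - <<'E'
from h import *
plan((.6476,-.1825,.112),2.36-np.pi)
ims=[]
for n in("scene","top"):
    d=cams.grab_frame(n);u,v=proj(d,(.6476,-.1825,.12))[0].astype(int)
    ims.append(cv2.resize(d["frame"][v-35:v+35,u-35:u+35],(395,395),interpolation=cv2.INTER_CUBIC))
cv2.imwrite("pics/a.png",np.hstack(ims))
E
```

```text
t 2.6 tcp [ 0.6466 -0.183   0.1557] yaw -0.7846 J [-0.29  0.58  1.57  0.    1.    0.49] F [ 0.1 -0.4 -0.4] grip 0.0849
turn [ 0.0013 -0.003  -0.0024] shift mm now-axes [ 0.5 43.7  1.1] shift mm after turn [ 0.4 43.7  1. ]
```

View pics/a.png

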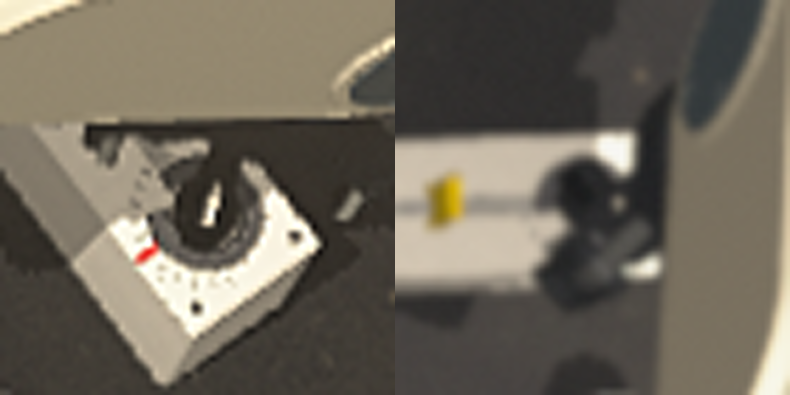

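apply_moves(
  series=[
    {"delta_pos": [0,15,1],"rot": [0,0,0]},
    {"delta_pos": [0,15,0],"rot": [0,0,0]},
    {"delta_pos": [0,14,0],"rot": [0,0,0]},
    {"delta_pos": [0,0,0],"rot": [0,0,0]},
    {"delta_pos": [0,0,0],"rot": [0,0,0]},
  ],
)

```text
time_s: 3.2
eef_pos: [0.6479, -0.1823, 0.1124]
eef_rot: [-0.654, 0.654, -0.27, 0.269]
force: [-0.5, 0.1, -0.7]
grip_width: 0.0855
```

apply_moves(
  series=[
    {"delta_pos": [0,0,0],"rot": [0,0,0]},
    {"delta_pos": [0,0,0],"rot": [0,0,0]},
    {"delta_pos": [0,0,0],"rot": [0,0,0]},
    {"delta_pos": [0,0,0],"rot": [0,0,0]},
    {"delta_pos": [0,0,0],"rot": [0,0,0]},
    {"delta_pos": [0,0,0],"rot": [0,0,0]},
    {"delta_pos": [0,0,0],"rot": [0,0,0]},
    {"delta_pos": [0,0,0],"rot": [0,0,0]},
  ],
  fingers=1,
  newtons=20,
)

```text
time_s: 4.0
eef_pos: [0.6493, -0.1828, 0.1139]
eef_rot: [0.654, -0.654, 0.269, -0.27]
force: [4.3, -3.4, 1.2]
grip_width: 0.0139
```

```bash
python3 - <<'E'
from h import *
plan((.6476,-.1825,.112),.0354+np.pi/2-np.pi)
print(env.observe()["torque"])
E
```

```text
t 4.0 tcp [ 0.6493 -0.1828  0.1139] yaw -0.782 J [-0.29  0.63  1.58 -0.    0.93  0.49] F [ 4.3 -3.4  1.2] grip 0.0139
turn [-0.0017  0.7534  0.0016] shift mm now-axes [-1.4  1.9 -0.9] shift mm after turn [-0.4  1.9 -1.6]
[-0.41973377 -0.63454531 -0.07665731]
```

apply_moves(
  series=[
    {"delta_pos": [0.5,0,0],"rot": [0,0.094,0]},
    {"delta_pos": [0.5,0,0],"rot": [0,0.094,0]},
    {"delta_pos": [0,0,0],"rot": [0,0.094,0]},
    {"delta_pos": [0,0,0],"rot": [0,0.094,0]},
    {"delta_pos": [0,0,0],"rot": [0,0.094,0]},
    {"delta_pos": [0,0,0],"rot": [0,0.094,0]},
    {"delta_pos": [0,0,0],"rot": [0,0.094,0]},
    {"delta_pos": [0,0,0],"rot": [0,0.094,0]},
  ],
)

```text
time_s: 4.8
eef_pos: [0.649, -0.1822, 0.1138]
eef_rot: [0.508, -0.508, 0.492, -0.491]
force: [1.1, 2.6, 4.6]
grip_width: 0.0132
```

apply_moves(
  series=[
    {"delta_pos": [0,0,0],"rot": [0,0,0]},
    {"delta_pos": [0,0,0],"rot": [0,0,0]},
  ],
)

```text
time_s: 5.0
eef_pos: [0.649, -0.1822, 0.1139]
eef_rot: [0.51, -0.509, 0.491, -0.49]
force: [0.6, 3.4, 5.6]
grip_width: 0.0136
```

```bash
python3 - <<'E'
from h import *
plan((.6476,-.1825,.112),.0354+np.pi/2-np.pi)
E
```

```text
t 5.0 tcp [ 0.649  -0.1822  0.1139] yaw -1.533 J [-0.29  0.63  1.58  0.    0.93  1.24] F [0.6 3.4 5.6] grip 0.0136
turn [ 0.      0.0024 -0.0012] shift mm now-axes [ 0.2  1.9 -1.4] shift mm after turn [ 0.2  1.9 -1.4]
```

apply_moves(
  series=[
    {"delta_pos": [0,0,0],"rot": [0,0,0]},
    {"delta_pos": [0,0,0],"rot": [0,0,0]},
    {"delta_pos": [0,0,0],"rot": [0,0,0]},
    {"delta_pos": [0,0,0],"rot": [0,0,0]},
    {"delta_pos": [0,0,0],"rot": [0,0,0]},
    {"delta_pos": [0,-20,0],"rot": [0,0,0]},
    {"delta_pos": [0,-30,0],"rot": [0,0,0]},
    {"delta_pos": [0,-30,0],"rot": [0,0,0]},
  ],
  fingers=-1,
)

```text
time_s: 5.8
eef_pos: [0.6485, -0.1831, 0.1936]
eef_rot: [-0.509, 0.509, -0.491, 0.49]
force: [0.1, -0.2, 1.1]
grip_width: 0.0857
```

apply_moves(
  series=[
    {"delta_pos": [-30,0,0],"rot": [0,0,0]},
    {"delta_pos": [-30,0,0],"rot": [0,0,0]},
    {"delta_pos": [-30,0,0],"rot": [0,0,0]},
    {"delta_pos": [0,0,0],"rot": [0,0,0]},
  ],
)

```text
time_s: 6.2
eef_pos: [0.6453, -0.0901, 0.1934]
eef_rot: [0.51, -0.51, 0.49, -0.49]
force: [0.4, -0.5, -0.7]
grip_width: 0.0853
```

```bash
python3 - <<'E'
from h import *
plan((.6444,-.0936,.109),.0354+np.pi/2-np.pi)
ims=[]
for n,p in(("scene",(.6476,-.15,.12)),("top",(.6476,-.15,.12))):
    d=cams.grab_frame(n);u,v=proj(d,p)[0].astype(int)
    ims.append(cv2.resize(d["frame"][v-35:v+35,u-35:u+35],(395,395),interpolation=cv2.INTER_CUBIC))
cv2.imwrite("pics/b.png",np.hstack(ims))
E
```

```text
t 6.2 tcp [ 0.6453 -0.0901  0.1934] yaw -1.5311 J [-0.16  0.5   1.59  0.    1.04  1.37] F [ 0.4 -0.5 -0.7] grip 0.0853
turn [ 0.0005  0.0043 -0.0009] shift mm now-axes [ 3.5 84.4 -1. ] shift mm after turn [ 3.5 84.4 -1. ]
```

View pics/b.png

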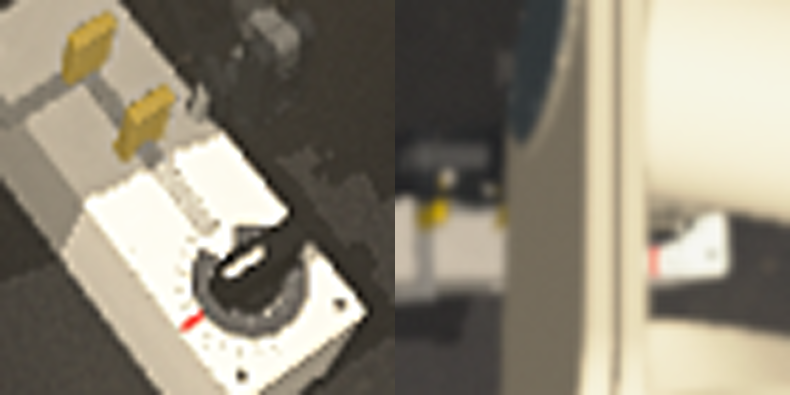

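apply_moves(
  series=[
    {"delta_pos": [3,20,0],"rot": [0,0.004,0]},
    {"delta_pos": [0,20,0],"rot": [0,0,0]},
    {"delta_pos": [0,20,0],"rot": [0,0,0]},
    {"delta_pos": [0,14,0],"rot": [0,0,0]},
    {"delta_pos": [0,9,0],"rot": [0,0,0]},
    {"delta_pos": [0,0,0],"rot": [0,0,0]},
  ],
)

```text
time_s: 6.9
eef_pos: [0.6451, -0.0967, 0.109]
eef_rot: [-0.508, 0.508, -0.492, 0.491]
force: [0.4, 0.6, -0.2]
grip_width: 0.0855
```

apply_moves(
  series=[
    {"delta_pos": [0,0,0],"rot": [0,0,0]},
    {"delta_pos": [0,0,0],"rot": [0,0,0]},
    {"delta_pos": [0,0,0],"rot": [0,0,0]},
    {"delta_pos": [0,0,0],"rot": [0,0,0]},
    {"delta_pos": [0,0,0],"rot": [0,0,0]},
    {"delta_pos": [0,0,0],"rot": [0,0,0]},
    {"delta_pos": [0,0,0],"rot": [0,0,0]},
    {"delta_pos": [0,0,0],"rot": [0,0,0]},
  ],
  fingers=1,
  newtons=25,
)

```text
time_s: 7.7
eef_pos: [0.6465, -0.0938, 0.1118]
eef_rot: [0.509, -0.507, 0.492, -0.491]
force: [-0.7, 11.4, 8.1]
grip_width: 0.0347
```

apply_moves(
  series=[
    {"delta_pos": [0,0,0],"rot": [0,0,0]},
    {"delta_pos": [0,0,0],"rot": [0,0,0]},
    {"delta_pos": [0,0,0],"rot": [0,0,0]},
    {"delta_pos": [0,0,0],"rot": [0,0,0]},
    {"delta_pos": [0,0,0],"rot": [0,0,0]},
    {"delta_pos": [0,-20,0],"rot": [0,0,0]},
    {"delta_pos": [0,-30,0],"rot": [0,0,0]},
    {"delta_pos": [0,-40,0],"rot": [0,0,0]},
  ],
  fingers=-1,
)

```text
time_s: 8.5
eef_pos: [0.6444, -0.0962, 0.1993]
eef_rot: [-0.507, 0.509, -0.493, 0.491]
force: [2.2, -0.5, 0.4]
grip_width: 0.0854
```

apply_moves(
  series=[
    {"delta_pos": [0,0,0],"rot": [0,-0.145,0]},
    {"delta_pos": [0,0,0],"rot": [0,-0.145,0]},
    {"delta_pos": [0,0,0],"rot": [0,-0.145,0]},
    {"delta_pos": [0,0,0],"rot": [0,-0.145,0]},
    {"delta_pos": [0,0,0],"rot": [0,-0.145,0]},
    {"delta_pos": [0,0,0],"rot": [0,-0.145,0]},
    {"delta_pos": [0,0,0],"rot": [0,-0.145,0]},
    {"delta_pos": [0,0,0],"rot": [0,-0.145,0]},
  ],
)

```text
time_s: 9.3
eef_pos: [0.6457, -0.0964, 0.2002]
eef_rot: [-0.695, 0.695, -0.131, 0.131]
force: [-0.1, 0.2, -0.1]
grip_width: 0.0852
```

apply_moves(
  series=[
    {"delta_pos": [0,0,0],"rot": [0,-0.145,0]},
    {"delta_pos": [0,0,0],"rot": [0,-0.145,0]},
    {"delta_pos": [0,0,0],"rot": [0,-0.145,0]},
    {"delta_pos": [0,0,0],"rot": [0,-0.145,0]},
    {"delta_pos": [0,0,0],"rot": [0,-0.145,0]},
    {"delta_pos": [0,0,0],"rot": [0,-0.145,0]},
    {"delta_pos": [0,0,0],"rot": [0,-0.145,0]},
    {"delta_pos": [0,0,0],"rot": [0,-0.145,0]},
  ],
)

```text
time_s: 10.1
eef_pos: [0.6457, -0.0964, 0.2002]
eef_rot: [0.653, -0.653, -0.271, 0.271]
force: [0.2, 0.9, 0.8]
grip_width: 0.085
```

apply_moves(
  series=[
    {"delta_pos": [0,0,0],"rot": [0,-0.145,0]},
    {"delta_pos": [0,0,0],"rot": [0,-0.145,0]},
    {"delta_pos": [0,0,0],"rot": [0,-0.145,0]},
    {"delta_pos": [0,0,0],"rot": [0,-0.145,0]},
    {"delta_pos": [0,0,0],"rot": [0,-0.145,0]},
    {"delta_pos": [40,0,10],"rot": [0,-0.1,0]},
    {"delta_pos": [40,0,10],"rot": [0,0,0]},
    {"delta_pos": [0,0,0],"rot": [0,0,0]},
  ],
)

```text
time_s: 10.9
eef_pos: [0.6254, -0.0126, 0.2]
eef_rot: [0.491, -0.489, -0.51, 0.51]
force: [-0.6, -0.4, -0.2]
grip_width: 0.0854
```

```bash
python3 - <<'E'
from h import *
plan((.611,.0435,.109),.0354+np.pi/2)
ims=[]
for n,p in(("scene",(.63,-.03,.12)),("top",(.63,-.03,.12))):
    d=cams.grab_frame(n);u,v=proj(d,p)[0].astype(int)
    ims.append(cv2.resize(d["frame"][v-35:v+35,u-35:u+35],(395,395),interpolation=cv2.INTER_CUBIC))
cv2.imwrite("pics/c.png",np.hstack(ims))
E
```

```text
t 10.9 tcp [ 0.6254 -0.0126  0.2   ] yaw 1.61 J [-0.04  0.46  1.65  0.    1.03 -1.65] F [-0.6 -0.4 -0.2] grip 0.0854
turn [-0.0018  0.0038  0.0011] shift mm now-axes [56.5 91.1 12. ] shift mm after turn [56.5 91.  12.4]
```

View pics/c.png

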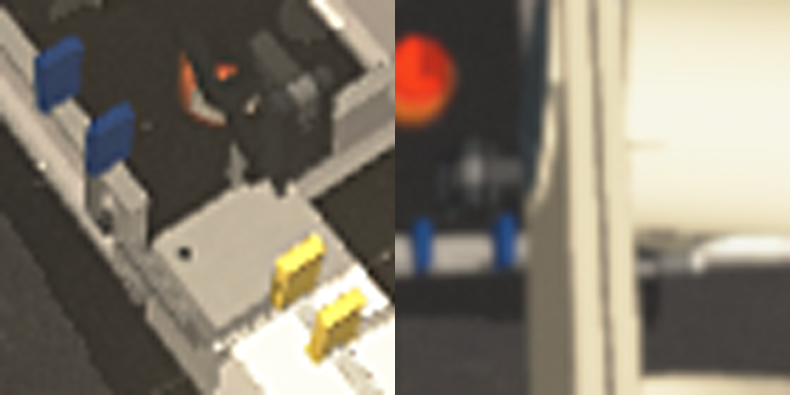

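apply_moves(
  series=[
    {"delta_pos": [28,0,6],"rot": [0,0.004,0]},
    {"delta_pos": [28,10,6],"rot": [0,0,0]},
    {"delta_pos": [0,20,0],"rot": [0,0,0]},
    {"delta_pos": [0,20,0],"rot": [0,0,0]},
    {"delta_pos": [0,20,0],"rot": [0,0,0]},
    {"delta_pos": [0,12,0],"rot": [0,0,0]},
    {"delta_pos": [0,8,0],"rot": [0,0,0]},
    {"delta_pos": [0,0,0],"rot": [0,0,0]},
  ],
)

```text
time_s: 11.8
eef_pos: [0.6127, 0.0389, 0.1094]
eef_rot: [0.492, -0.492, -0.507, 0.508]
force: [-0.4, -0.6, -1.0]
grip_width: 0.0849
```

apply_moves(
  series=[
    {"delta_pos": [0,0,0],"rot": [0,0,0]},
    {"delta_pos": [0,0,0],"rot": [0,0,0]},
    {"delta_pos": [0,0,0],"rot": [0,0,0]},
    {"delta_pos": [0,0,0],"rot": [0,0,0]},
    {"delta_pos": [0,0,0],"rot": [0,0,0]},
    {"delta_pos": [0,0,0],"rot": [0,0,0]},
    {"delta_pos": [0,0,0],"rot": [0,0,0]},
    {"delta_pos": [0,0,0],"rot": [0,0,0]},
  ],
  fingers=1,
  newtons=40,
)

```text
time_s: 12.6
eef_pos: [0.6137, 0.0422, 0.1123]
eef_rot: [-0.492, 0.492, 0.509, -0.507]
force: [-3.8, 12.9, 9.3]
grip_width: 0.0355
```

```bash
python3 - <<'E'
from h import *
plan((.611,.0435,.109),.0354+np.pi/2)
d=cams.grab_frame("scene");u,v=proj(d,(.61,.0,.12))[0].astype(int)
cv2.imwrite("pics/d.png",cv2.resize(d["frame"][v-35:v+35,u-35:u+35],(500,500),interpolation=cv2.INTER_CUBIC))
E
```

```text
t 12.6 tcp [0.6137 0.0422 0.1123] yaw 1.6038 J [ 0.05  0.56  1.73  0.    0.85 -1.56] F [-3.8 12.9  9.3] grip 0.0355
turn [ 0.0023 -0.0024  0.0029] shift mm now-axes [1.4 3.3 2.7] shift mm after turn [1.4 3.3 2.7]
```

View pics/d.png

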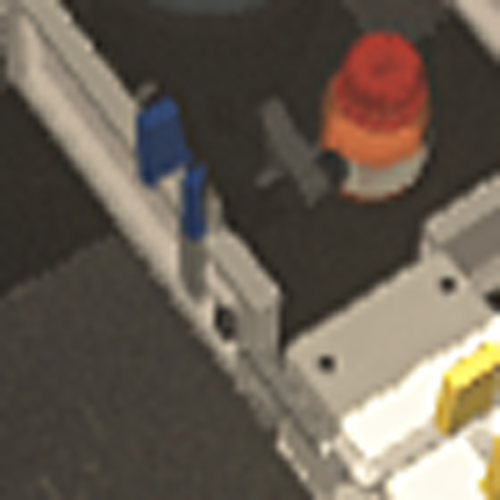

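apply_moves(
  series=[
    {"delta_pos": [1.5,0,0],"rot": [0,0,0]},
    {"delta_pos": [0,0,0],"rot": [0,0,0]},
    {"delta_pos": [0.2,0,6.4],"rot": [0,0.05,0]},
    {"delta_pos": [0.2,0,6.4],"rot": [0,0.05,0]},
    {"delta_pos": [0.6,0,12.9],"rot": [0,0.1,0]},
    {"delta_pos": [0,0,0],"rot": [0,0,0]},
  ],
  newtons=60,
)

```text
time_s: 13.25
eef_pos: [0.5874, 0.0429, 0.1125]
eef_rot: [-0.54, 0.541, 0.457, -0.455]
force: [-0.6, -0.3, 8.2]
grip_width: 0.0345
```

```bash
cat >>h.py <<'E'
def swing(a,H=(.606,.172)):
    th=.0354; y=th+np.pi/2-a
    plan((H[0]-.129*np.cos(y),H[1]-.129*np.sin(y),.110),y)
E
python3 - <<'E'
from h import *
swing(.2)
d=cams.grab_frame("scene");u,v=proj(d,(.60,.05,.12))[0].astype(int)
cv2.imwrite("pics/e.png",cv2.resize(d["frame"][v-45:v+45,u-45:u+45],(500,500),interpolation=cv2.INTER_CUBIC))
E
```

```text
t 13.25 tcp [0.5874 0.0429 0.1125] yaw 1.4018 J [ 0.05  0.53  1.79 -0.    0.82 -1.35] F [-0.6 -0.3  8.2] grip 0.0345
turn [ 0.0025 -0.0044 -0.0002] shift mm now-axes [1.4 2.5 2.8] shift mm after turn [1.4 2.5 2.8]
```

View pics/e.png

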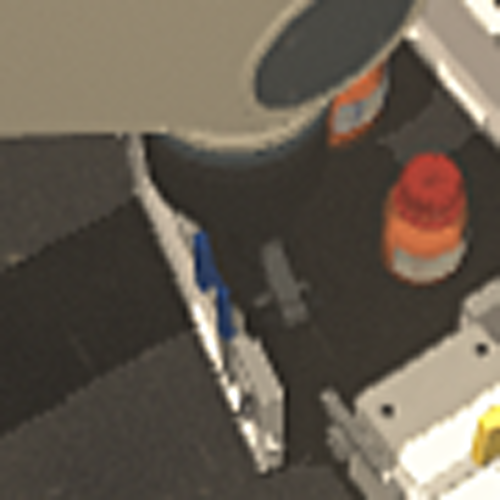

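Gate is opening with the catch squeezed. Continue through the detent.

apply_moves(
  series=[
    {"delta_pos": [0.6,0,12.9],"rot": [0,0.1,0]},
    {"delta_pos": [0.6,0,12.9],"rot": [0,0.1,0]},
    {"delta_pos": [0.6,0,12.9],"rot": [0,0.1,0]},
    {"delta_pos": [0.6,0,12.9],"rot": [0,0.1,0]},
    {"delta_pos": [0,0,0],"rot": [0,0,0]},
  ],
)

```text
time_s: 13.8
eef_pos: [0.538, 0.0595, 0.1125]
eef_rot: [-0.619, 0.621, 0.339, -0.34]
force: [-5.2, -15.1, 16.0]
grip_width: 0.0344
```

```bash
python3 - <<'E'
from h import *
swing(.6)
E
```

```text
t 13.8 tcp [0.538  0.0595 0.1125] yaw 1.0016 J [ 0.09  0.47  1.89 -0.    0.78 -0.91] F [ -5.2 -15.1  16. ] grip 0.0344
turn [ 0.0011 -0.0046 -0.003 ] shift mm now-axes [2.4 2.5 2.8] shift mm after turn [2.4 2.5 2.8]
```

apply_moves(
  series=[
    {"delta_pos": [0.0,-0.3,12.9],"rot": [0,0.1,0]},
    {"delta_pos": [0.2,-0.3,12.9],"rot": [0,0.1,0]},
    {"delta_pos": [0.3,-0.3,12.9],"rot": [0,0.1,0]},
    {"delta_pos": [0.6,0,12.9],"rot": [0,0.1,0]},
    {"delta_pos": [0,0,0],"rot": [0,0,0]},
  ],
)

```text
time_s: 14.3
eef_pos: [0.499, 0.0945, 0.1125]
eef_rot: [-0.675, 0.676, 0.208, -0.211]
force: [-7.8, -15.3, 17.7]
grip_width: 0.0343
```

```bash
python3 - <<'E'
from h import *
swing(1.0)
E
```

```text
t 14.3 tcp [0.499  0.0945 0.1125] yaw 0.6005 J [ 0.16  0.44  1.96 -0.    0.75 -0.43] F [ -7.8 -15.3  17.7] grip 0.0343
turn [ 0.0001 -0.0057 -0.0045] shift mm now-axes [3.1 2.5 2.8] shift mm after turn [3.1 2.5 2.7]
```

apply_moves(
  series=[
    {"delta_pos": [0.0,-0.3,12.9],"rot": [0,0.1,0]},
    {"delta_pos": [0.2,-0.3,12.9],"rot": [0,0.1,0]},
    {"delta_pos": [0.4,0,12.9],"rot": [0,0.1,0]},
    {"delta_pos": [0.6,0,12.9],"rot": [0,0.1,0]},
    {"delta_pos": [0.6,0,12.9],"rot": [0,0.1,0]},
    {"delta_pos": [0.3,0,9],"rot": [0,0.07,0]},
    {"delta_pos": [0,0,0],"rot": [0,0,0]},
    {"delta_pos": [0,0,0],"rot": [0,0,0]},
  ],
)

```text
time_s: 15.1
eef_pos: [0.474, 0.1625, 0.1126]
eef_rot: [-0.706, 0.708, 0.009, -0.014]
force: [-13.1, -9.6, 20.2]
grip_width: 0.0343
```

```bash
python3 - <<'E'
from h import *
swing(1.57)
ims=[]
for n in("scene","top"):
    d=cams.grab_frame(n);u,v=proj(d,(.55,.12,.1))[0].astype(int)
    ims.append(cv2.resize(d["frame"][v-70:v+70,u-70:u+70],(400,400),interpolation=cv2.INTER_CUBIC))
cv2.imwrite("pics/f.png",np.hstack(ims))
E
```

```text
t 15.1 tcp [0.474  0.1625 0.1126] yaw 0.0313 J [ 0.31  0.43  1.97 -0.    0.75  0.28] F [-13.1  -9.6  20.2] grip 0.0343
turn [ 0.0023 -0.0049 -0.007 ] shift mm now-axes [3.3 2.5 4.8] shift mm after turn [3.3 2.6 4.7]
```

View pics/f.png

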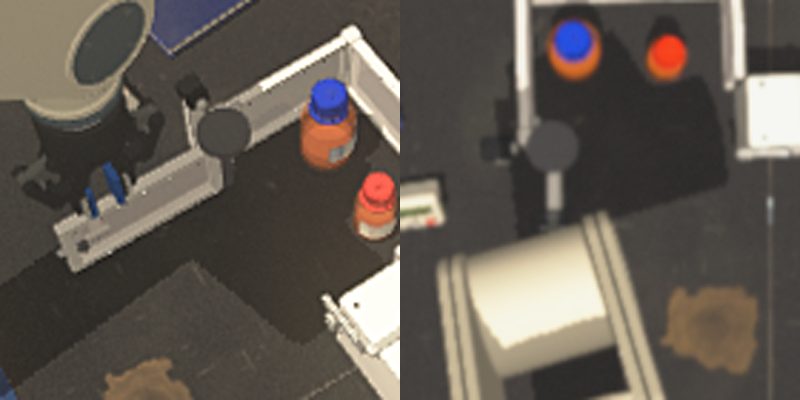

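apply_moves(
  series=[
    {"delta_pos": [-0.7,-0.5,2],"rot": [0,0.01,0]},
    {"delta_pos": [0,0,0],"rot": [0,0,0]},
    {"delta_pos": [0,0,0],"rot": [0,0,0]},
    {"delta_pos": [0,0,0],"rot": [0,0,0]},
    {"delta_pos": [0,0,0],"rot": [0,0,0]},
    {"delta_pos": [0,0,0],"rot": [0,0,0]},
    {"delta_pos": [0,0,0],"rot": [0,0,0]},
    {"delta_pos": [0,0,0],"rot": [0,0,0]},
  ],
)

```text
time_s: 16.0
eef_pos: [0.4739, 0.1641, 0.1126]
eef_rot: [-0.706, 0.708, 0.005, -0.009]
force: [-8.0, -10.2, 12.3]
grip_width: 0.0344
```

```bash
python3 - <<'E'
from h import *
swing(1.57)
a=cv2.imread("pics/top0.png");s0=cv2.imread("pics/scene0.png")
d=cams.grab_frame("top");s=cams.grab_frame("scene")
# gate/hinge geometry in the scene view: predicted gate top edges at 1.57
# unchanged objects: HSV blobs now vs start
for nm,x,y in(("start",a,s0),("now",d["frame"],s["frame"])):
    H,S,V=cv2.split(cv2.cvtColor(x,cv2.COLOR_BGR2HSV))
    r=np.zeros(H.shape,bool);r[150:190,285:350]=1
    print(nm,blobs(r&(H>100)&(H<125)&(S>130)&(V>60),50),blobs(r&((H<6)|(H>174))&(S>150)&(V>80),50))
c=np.hstack([cv2.resize(d["frame"][180:260,220:320],(400,320),interpolation=cv2.INTER_CUBIC),cv2.resize(s["frame"][130:330,240:440],(320,320),interpolation=cv2.INTER_CUBIC)])
cv2.imwrite("pics/g.png",c)
E
```

```text
t 16.0 tcp [0.4739 0.1641 0.1126] yaw 0.0207 J [ 0.31  0.43  1.97 -0.    0.74  0.29] F [ -8.  -10.2  12.3] grip 0.0344
turn [ 0.0023 -0.0155 -0.006 ] shift mm now-axes [3.3 2.6 3.2] shift mm after turn [3.3 2.6 3.1]
start [(133, [301.1, 168.7], [295, 162, 13, 14])] [(111, [334.8, 172.4], [329, 167, 12, 12])]
now [(133, [301.1, 168.7], [295, 162, 13, 14])] [(110, [334.7, 172.4], [329, 167, 12, 12])]
```

View pics/g.png

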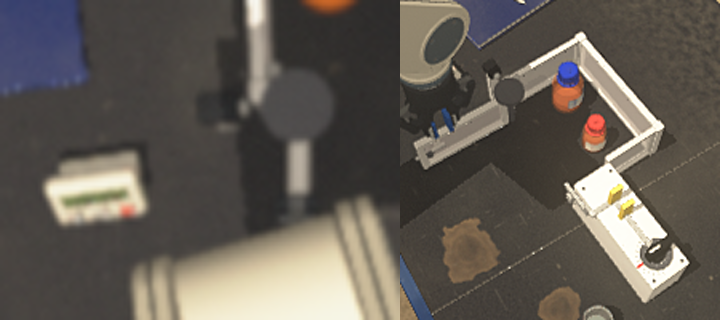

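```bash
python3 -c "
from h import *
print(env.close_job())"
```

```text
the job is handed in; nothing more can be done
None
```

I turned the dial to the red line, squeezed the yellow catch in, then squeezed the blue catch and swung the gate open past its detent. I handed the job in at about 16 s, with the blue catch still squeezed at a 60 N grip and the gate held wide.

**Catches:** the fingers read 34.7 mm on the yellow catch and 34.4 mm on the blue. That is slightly under the expected 36 mm, but in the pictures the yellow tabs look fully closed and the blue bolt is drawn in.

**Dial:** the picture put the pointer about 0.06 rad off the index, while the jaw angle put it on the line. Both are within the 0.12 rad tolerance, and the catch went in.

**Gate angle:** the tool turned about 1.58 rad. In the last pictures the gate lies in line with the corral's left wall. My hinge position and the tool position gave a slightly smaller angle, about 1.55 rad, and I did not measure it any closer.

**Forces:** the highest reading at the end of any move was about 26 N at the wrist, and about 18 N was still pressing at the end.

**Other objects:** both bottles are where they started, by comparing colours in the first and last top views. The timer and beaker are standing in the last pictures and the arm did not go near them, but I did not measure their positions.

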